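Flush the pump head and shut its purge valve

ROBOT

A 6-joint arm with a two-finger parallel gripper is mounted at the origin on the work surface. World frame = base frame: x ahead of the robot, y to its left, z up, the work surface at z = 0. Lengths are in m, angles in rad, forces in N, time in s.
With the tool pointing down it reaches from about 0.35 to 0.875 m from the base axis. Payload 4.2 kg.
Tool frame: the origin (TCP) lies midway between the tips of the shut fingers; the grasp point (between the pads) lies 19 mm behind it; z points along the fingers, y is the line along which they close (so a half turn about z gives the same grasp; the last joint's range is limited). The gripper opens to 87 mm and grips with 3 to 60 N. Pads are 19 mm wide; open, the fingers measure 117 mm over their backs; the gripper's body (75 mm by 190 mm) begins 51 mm behind the grasp point.
Start: joints at [1.42, 0.385, 0.008, 0, -1.194, -0.259], TCP at [0.249, 0.573, 0.223] pointing down, gripper open.
Joint ranges: [-3.14, 3.14], [-1.21, 2.06], [-1.07, 1.41], [-3.16, 2.05], [-2.99, -0.16], [-3.1, 3.1]. Speed limits (rad/s): [2.79, 2.79, 3.14, 3.14, 3.14, 3.14].

INTERFACE

Orientations are given as [roll, pitch, yaw] about the fixed x, y, z axes, in that order (R = Rz(yaw) Ry(pitch) Rx(roll)).
In Python, from rig import arm gives the robot as it stands.
- The arm moves only by the shell command python3 -m crank 'ROWS' [OPENING] [FORCE]. ROWS is JSON, a list of rows, each a list of 2 entries, a list of its own where there are three numbers: the shift along the tool's x, y, z as a fraction of full scale, then the turn about the tool's z as a fraction of full scale. A call has 1 to 10 rows; each row shifts and turns the commanded pose from where the row before left it, along the tool's axes as they then stand; what a row does not reach is not made up. Full scale, the value 1, is 4 cm for a shift and 0.12 rad for a turn. A row lasts 1/10 s, in which the tool goes at most 50 mm and 8.59 degrees, less where a joint would pass 70% of its speed; a pose out of reach is approached as far as the arm can. A call with a number of a shift or a turn outside -1 to 1 is refused whole. A call with a gripper value outside its range is refused whole. OPENING is the closure, from 0 (fully open) to 1 (shut), set as the call begins (- or left out, the last holds). The fingers move at their own pace and stop on an object; FORCE is the grip in N (left out, the last holds). Time passes only in rows, so rows that do not move let the fingers close. It gives the time, the measured TCP pose, the force, the opening and the grip force at its end, in the units of the state.
- arm.get_state(): the state, without advancing time (a new reading comes with each control period).
- arm.grab_frame(name): name is "scene" or "side" or "wrist"; returns a dict with "pixels" (420x560x3 uint8, red, green, blue), "fx", "fy", "cx", "cy" (pixels), "k1" (the pictures are not rectified: a ray, as slopes to the right and down, at radius r is drawn at 1 + k1 r^2 times it, then the intrinsics apply), "rvec" (rotation vector, rad) and "tvec" (3), from world to camera coordinates, as OpenCV has them; the wrist camera has in their place "hand_eye" (4x4, takes a point from camera to tool coordinates, whose origin is the TCP and whose axes are the flange's). Camera axes: x right, y down, z forward; pixel columns grow to the right and rows downward; lengths in m; the calibration is good to about 2 mm. A picture is of the moment at which its call begins: read the wrist's pose just before it. There is no depth.
- arm.finish_job(): hands the job in; it is judged then, once.
The state is a dict: "t": time; "qpos": joint angles; "joint_vel": joint speeds; "tau": joint torques, N m; "tool_pos": TCP position; "orientation": TCP orientation; "wrist_force": force on the tool from outside, world axes, zero at the start; "moment": the same for the moment, N m; "finger_gap": finger opening in m; "grip_force": force on a finger pad.
Only numpy, scipy, OpenCV 4.12 (cv2) and the standard library are available. Lean on these libraries where they do the work, as an engineer would, in place of code of your own. Each camera call takes 0.05 s, during which the arm holds its last target. There are 200 camera calls.

TASK

The chromatography pump's purge valve has been left open so that the head can be flushed of air. Tilt the jog stick on the control box over to the left (the robot's left) and hold it there for two seconds, let it spring back upright, and only then screw the pump's ball-shaped purge knob clockwise until it is fully shut. Leave the fluted wash knob as it is and do not knock over or shift the things standing about.

Things in the scene. Friction and masses are not known exactly. Their poses are not given: they have to be found in the camera images.
- ball_center (a point): Centre of the purge knob's ball, on its vertical turning axis: polished black, 36 mm across, 172 mm above the bench, on an upright neck 18 mm thick in front of the pump's face. Slippery (friction about 0.3): pads closed above its widest part (this height) slide off upward, so the pads must cover the equator. Within 40 mm of the axis only the neck and a steel nut (to 126 mm) rise above 110 mm.
- purge_valve (a joint): How far the purge knob is open, rad: 0 = shut against its stop. From above it opens counter-clockwise and shuts clockwise about the vertical axis. Starts 1.7 to 2.6 rad open (travel ends at 3.0), so plan two grasps. It turns stiffly (0.12 N m), stays where it is left and does not rise or sink; a grip of 30 N is ample.
- jog_stick (a joint): Tilt of the jog stick, rad: 0 = upright, positive = to the control box's left (its +y). It tilts only left and right, with stops at +0.45 and -0.45; a spring of 0.4 N m/rad (about 3 N at the handle) returns it to 0 when let go.
- stick_top (a point): Centre of the flat top of the jog stick, a black upright handle 21 mm across at the top and 17 mm lower down, on a rubber boot. Upright, its top is 113 mm above the bench; the handle reaches down to 75 mm and is free all round. The point moves with the stick.
- stick_pivot (a point): Point on the control box about which the stick tilts, 40 mm above the bench, 73 mm below the top of the upright stick. x points away from the box's front, along the tilting axis; y to the box's left, the way to tilt.
- jog_box: Control box, grey, 160 deep, 130 wide, 42 mm high, with a raised sloping display (to 75 mm high) that begins 35 mm behind the stick; fixed. Origin: centre of its underside; x away from its front, y to its left, z up. The stick stands at x -36, y 0 mm.
- wash_valve (a joint): Angle of the fluted flat-topped wash knob, rad; 0 at the start. To be left alone.
- waste_beaker: Small glass beaker, 42 mm across and 50 mm high, under the waste spout in front of the purge valve, 55 mm nearer the robot than the ball's axis. Origin: centre of its underside.
- solvent_bottle: Capped glass solvent bottle, 70 mm across and 145 mm high, between the robot and the left end of the pump. Origin: centre of its underside.
- vial_rack: White rack of capped amber vials, 60 x 115 x 56 mm, left of the pump's front. Origin: centre of its underside.
- sample_vial: Amber screw-cap vial, 27 mm across and 55 mm high, just left of the control box. Origin: centre of its underside.
- column: Steel chromatography column 150 mm long and 20 mm thick lying between the robot and the pump. Origin: below its middle, on the bench.
- spanner: Open-ended spanner 130 mm long lying right of the control box. Origin: below its middle, on the bench.
- filter_box: Cardboard box 85 x 85 x 50 mm, right of the pump. Origin: centre of its underside.
- wash_top (a point): Centre of the top of the wash knob, black, fluted, 30 mm across, top 147 mm above the bench, at the left end of the pump's front. To be left alone.
- valve_foot (a point): Point on the pump's purge valve body on the knob's turning axis, 125 mm above the bench, 47 mm below the ball's centre. x points away from the pump's front, y to its left. The pump (grey, 400 deep, 340 wide, 135 mm high, fixed; a keyboard on its lid to 157 mm) has its front face 45 mm behind this axis; its two steel piston heads stand 85 and 155 mm to the left of it.
Not all that is in view belongs to the job. What is shaped like the jog_box but yellow is not meant.

How it is judged:
On the way, in this order (a step that is already met when the one before it is completed fails the run):
1. with the purge valve still open, the jog stick is held well over to the left (beyond 0.3 rad of its 0.45) for 1.5 s (value of joint jog_stick above 0.3 rad and value of joint purge_valve above 1.4 rad), for 1.5 s.
2. the stick is let go and stands upright again (within 0.06 rad), the valve still open (value of joint jog_stick between -0.06 and 0.06 rad and contact force between the fingers and jog_box below 0.3 N and value of joint purge_valve above 1.4 rad), for 0.2 s.
3. the purge knob is turned fully shut (within 0.08 rad of its stop) (value of joint purge_valve below 0.08 rad), for 0.2 s.
At the end, for the whole second after the job is handed in: The purge knob is fully shut (within 0.08 rad of its stop), the jog stick stands upright (within 0.06 rad), and the wash knob is as it was (within 0.2 rad) (value of joint purge_valve below 0.08 rad and value of joint jog_stick between -0.06 and 0.06 rad and value of joint wash_valve between -0.2 and 0.2 rad); the robot touches nothing.
It fails at once if the wash knob is turned by more than 0.2 rad (value of joint wash_valve above 0.2 rad or value of joint wash_valve below -0.2 rad).
It fails at once if a bystander is shifted by more than 30 mm or tipped over (distance of any of waste_beaker, solvent_bottle, vial_rack, sample_vial, column, spanner, filter_box from where it was at the start of the episode above 0.03 m or angle between any of waste_beaker, solvent_bottle, sample_vial's own z axis and vertical above 0.5 rad).
It also fails if it takes over 72 s, if anything falls off the work surface, if the arm or the gripper's body presses on something with over 40 N, if the wrist force passes 120 N, or if a joint passes its speed limit or range.

## Working session

There is one attempt and no reset: what is moved stays moved. The work goes in short steps, Python scripts to look and compute and a shell command to move; the robot and the scene stay as the last step left them, time stands still between calls to the robot, and variables do not carry over. Pictures are saved under pics/ and viewed, at most 10 in all, crops included, and the job is handed in when it is done.

```bash
mkdir -p pics
cat > h.py <<'E'
import numpy as np, cv2
from rig import arm
from scipy.spatial.transform import Rotation as R
def cam(f,st=None):
    K=np.array([[f['fx'],0,f['cx']],[0,f['fy'],f['cy']],[0,0,1.]]); D=np.array([f['k1'],0,0,0,0.])
    if 'rvec' in f:
        Rc=cv2.Rodrigues(np.array(f['rvec'],float))[0]; t=np.array(f['tvec'],float)
    else:
        T=np.eye(4);T[:3,:3]=R.from_euler('xyz',st['orientation']).as_matrix();T[:3,3]=st['tool_pos']
        M=np.linalg.inv(T@np.array(f['hand_eye']));Rc=M[:3,:3];t=M[:3,3]
    return K,D,Rc,t
def ray(c,uv):
    K,D,Rc,t=c
    p=cv2.undistortPoints(np.array([[uv]],float),K,D)[0,0]
    d=Rc.T@np.array([p[0],p[1],1]);return -Rc.T@t,d/np.linalg.norm(d)
def atz(c,uv,z):
    o,d=ray(c,uv);return o+d*(z-o[2])/d[2]
def tri(*rs):
    A=sum(np.eye(3)-np.outer(d,d) for o,d in rs);b=sum((np.eye(3)-np.outer(d,d))@o for o,d in rs)
    return np.linalg.solve(A,b)
def proj(c,P):
    K,D,Rc,t=c
    return cv2.projectPoints(np.array(P,float).reshape(-1,3),cv2.Rodrigues(Rc)[0],t,K,D)[0].reshape(-1,2)
def snap(n):
    st=arm.get_state();f=arm.grab_frame(n);return f['pixels'][:,:,::-1].copy(),cam(f,st),st
E
python3 - <<'E'
from h import *
import pickle
for n in ['scene','side']:
    im,c,st=snap(n);cv2.imwrite(f'pics/{n}0.png',im);cv2.imwrite(f'pics/{n}0b.png',cv2.resize(im,(784,588),interpolation=cv2.INTER_CUBIC));pickle.dump(c,open(n+'.pkl','wb'))
print(st)
E
```

```text
{'t': 0.05, 'qpos': array([ 1.41959957e+00,  3.85509522e-01,  6.63437813e-03, -4.99034171e-04,
       -1.19400164e+00, -2.58573528e-01]), 'joint_vel': array([ 0.00039692, -0.0017741 ,  0.00181407,  0.00045473,  0.00089213,
       -0.00234033]), 'tau': array([-7.85178736e-05, -3.92047298e+01,  1.88162935e+01,  4.23946515e+00,
        1.37957640e-02, -4.93976734e-05]), 'tool_pos': array([0.24875732, 0.57270504, 0.22149134]), 'orientation': array([ 3.13946277e+00, -8.37562550e-05, -4.09954294e-01]), 'wrist_force': array([-0.35591272,  0.38191982, -0.47333523]), 'moment': array([-0.05038043, -0.01361257, -0.00778585]), 'grip_force': 0.0, 'finger_gap': 0.08696833802163728}
```

View pics/scene0b.png

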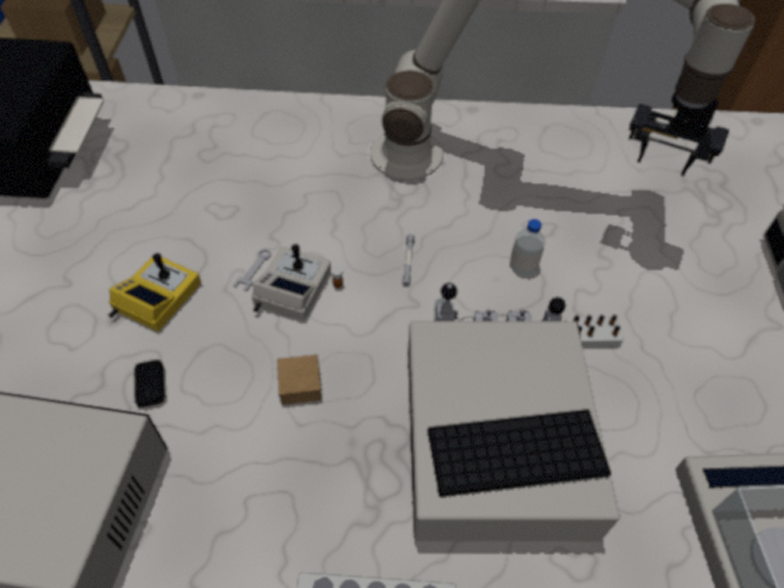

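View pics/side0b.png

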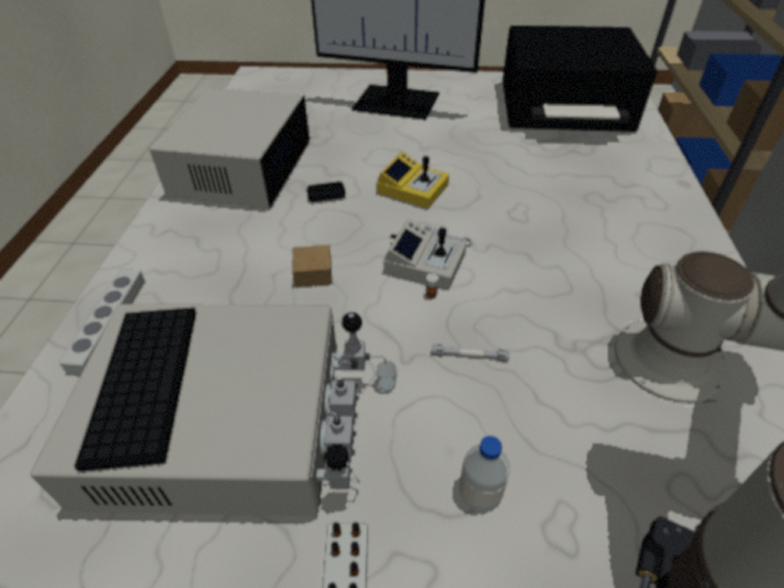

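Run:
```python
from h import *
import pickle
s=cv2.imread('pics/scene0.png');d=cv2.imread('pics/side0.png')
def crop(im,u,v,w=66,h=50):return cv2.resize(im[v-h//2:v+h//2,u-w//2:u+w//2],(396,300),interpolation=cv2.INTER_CUBIC)
# 6x
cv2.imwrite('pics/c1.png',np.vstack([np.hstack([crop(s,321,212),crop(s,212,187)]),np.hstack([crop(d,255,235),crop(d,312,174)])]))
C=pickle.load(open('scene.pkl','rb'));S=pickle.load(open('side.pkl','rb'))
k=1/1.4
for n,a,b in [('ball',(450,291),(352,322)),('stick',(296,247),(442,230))]:
    print(n,tri(ray(C,np.array(a)*k),ray(S,np.array(b)*k)))
```

```text
ball [0.59541135 0.11034241 0.17356253]
stick [ 0.4488941  -0.22951331  0.11036251]
```

View pics/c1.png

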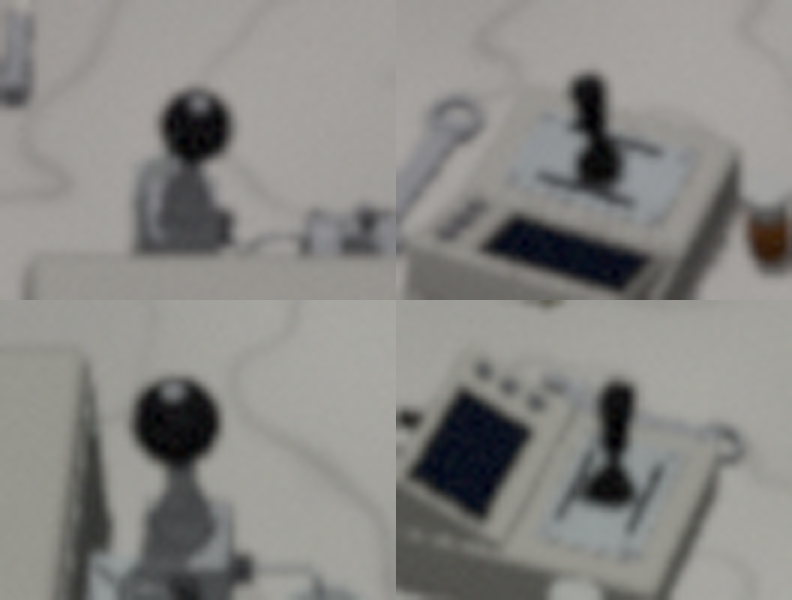

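```bash
python3 - <<'E'
from h import *
import pickle
C=pickle.load(open('scene.pkl','rb'));S=pickle.load(open('side.pkl','rb'))
p=lambda o,u,v:np.array([o[0]+(u+.5)/6-.5,o[1]+(v+.5)/6-.5])
sb,ss,db,ds=(288,187),(179,162),(222,210),(279,149)
print('ball',tri(ray(C,p(sb,196,126)),ray(S,p(db,176,121))),atz(C,p(sb,196,126),.172),atz(S,p(db,176,121),.172))
print('top',tri(ray(C,p(ss,193,83)),ray(S,p(ds,222,88))),atz(C,p(ss,193,83),.113),atz(S,p(ds,222,88),.113))
def yaw(c,o,a,b,z=.043):
    d=atz(c,p(o,*b),z)-atz(c,p(o,*a),z);print(d,np.degrees(np.arctan2(d[1],d[0])))
yaw(C,ss,(144,177),(236,203));yaw(C,ss,(179,125),(264,155))
yaw(S,ds,(194,150),(166,215));yaw(S,ds,(271,163),(236,230))
# pump front edge top (z=.135) in scene: left (32,258)-(392,254)
yaw(C,sb,(34,256),(392,254),.135)
E
python3 -c "
from h import *
st=arm.get_state();print(R.from_euler('xyz',st['orientation']).as_matrix().round(3))"
```

```text
ball [0.59592924 0.10790091 0.17328767] [0.59524334 0.10817844 0.172     ] [0.59599881 0.1064367  0.172     ]
top [ 0.44897287 -0.23091558  0.11402851] [ 0.44917816 -0.23056928  0.113     ] [ 0.44834539 -0.23344358  0.113     ]
[0.01410505 0.0517599  0.        ] 74.75651112012736
[0.017611   0.04899977 0.        ] 70.23105837177216
[0.01303776 0.05443729 0.        ] 76.53132367074394
[ 1.77617859e-02  5.56703623e-02 -1.11022302e-16] 72.30457046377573
[-0.01345819  0.16847901  0.        ] 94.5671195179212
[[ 0.917 -0.399 -0.001]
 [-0.399 -0.917 -0.002]
 [ 0.     0.002 -1.   ]]
```

```bash
cat > to.py <<'E'
import sys
from h import *
# x y z yaw : remaining shift in full-scale units after turning first
x,y,z,w=map(float,sys.argv[1:5]);st=arm.get_state();p=st['tool_pos'];o=st['orientation']
Rg=R.from_euler('xyz',o).as_matrix();psi=np.arctan2(Rg[1,0],Rg[0,0])
turn=-(w-psi);Rn=Rg@R.from_euler('z',turn).as_matrix()
print('pos',p.round(4),'rpy',o.round(4),'turn units',(turn/.12).round(2),'shift units now',(Rg.T@(np.array([x,y,z])-p)/.04).round(2),'after turn',(Rn.T@(np.array([x,y,z])-p)/.04).round(2),'F',st['wrist_force'].round(2),'gap',round(st['finger_gap'],4),'t',st['t'])
E
python3 -m crank '[[[0,0,0],-1],[[0.71,0.89,0],0],[[0.71,0.89,0],0],[[0.71,0.89,0],0],[[0.71,0.89,0],0],[[0.71,0.89,0],0],[[0.71,0.89,0],0],[[0.71,0.89,0],0],[[0.71,0.89,0],0],[[0.71,0.89,0],0]]' 0.43 20
python3 to.py .449 -.231 .2 -.288
```

```text
t: 1.1
tool_pos: [0.4024, 0.1912, 0.2224]
orientation: [3.141, 0.0, -0.289]
wrist_force: [0.2, 0.4, -0.2]
finger_gap: 0.0496
grip_force: 0.0
pos [0.4024 0.1912 0.2224] rpy [ 3.1415e+00  2.0000e-04 -2.8930e-01] turn units -0.01 shift units now [4.13 9.78 0.56] after turn [4.12 9.79 0.56] F [ 0.21  0.4  -0.22] gap 0.0496 t 1.1
```

```bash
python3 -m crank '[[[0.41,0.95,0],0],[[0.41,0.95,0],0],[[0.41,0.95,0],0],[[0.41,0.95,0],0],[[0.41,0.95,0],0],[[0.41,0.95,0],0],[[0.41,0.95,0],0],[[0.41,0.95,0],0],[[0.41,0.95,0],0],[[0.41,0.95,0],0]]'
python3 -m crank '[[[0,0.2,0],0],[[0,0,0],0]]'
python3 - <<'E'
from h import *
import pickle
im,c,st=snap('wrist');pickle.dump(c,open('w1.pkl','wb'));cv2.imwrite('pics/w1.png',im);print(st['tool_pos'],proj(c,[.449,-.231,.113]))
E
python3 to.py .449 -.231 .085 -.288
```

```text
t: 2.1
tool_pos: [0.4506, -0.2196, 0.2223]
orientation: [-3.141, 0.001, -0.29]
wrist_force: [1.4, 0.4, -0.2]
finger_gap: 0.0496
grip_force: 0.0
t: 2.3
tool_pos: [0.4479, -0.2265, 0.2217]
orientation: [-3.142, 0.002, -0.293]
wrist_force: [0.4, -0.1, 0.0]
finger_gap: 0.0496
grip_force: 0.0
[ 0.44786144 -0.22653686  0.2217494 ] [[279.75278407 210.4473286 ]]
pos [ 0.448  -0.2256  0.222 ] rpy [-3.1414e+00  1.4000e-03 -2.9120e-01] turn units -0.03 shift units now [0.07 0.12 3.42] after turn [0.07 0.12 3.42] F [-0.51  0.15  0.29] gap 0.0495 t 2.35
```

View pics/w1.png

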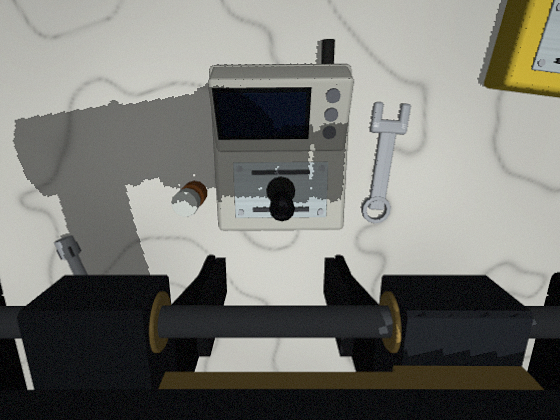

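Run:
```python
from h import *
import pickle
c=pickle.load(open('w1.pkl','rb'))
im=cv2.imread('pics/w1.png');cv2.imwrite('pics/w1c.png',cv2.resize(im[155:235,225:335],(770,560),interpolation=cv2.INTER_CUBIC))
print(atz(c,(282,210),.113))
for a,b in [((213,66),(352,67)),((217,229),(345,229))]:
    z=.04;d=atz(c,a,z)-atz(c,b,z);print(np.degrees(np.arctan2(d[1],d[0])))
```

```text
[ 0.44883826 -0.23283141  0.113     ]
72.83546852374617
73.22312117096506
```

View pics/w1c.png

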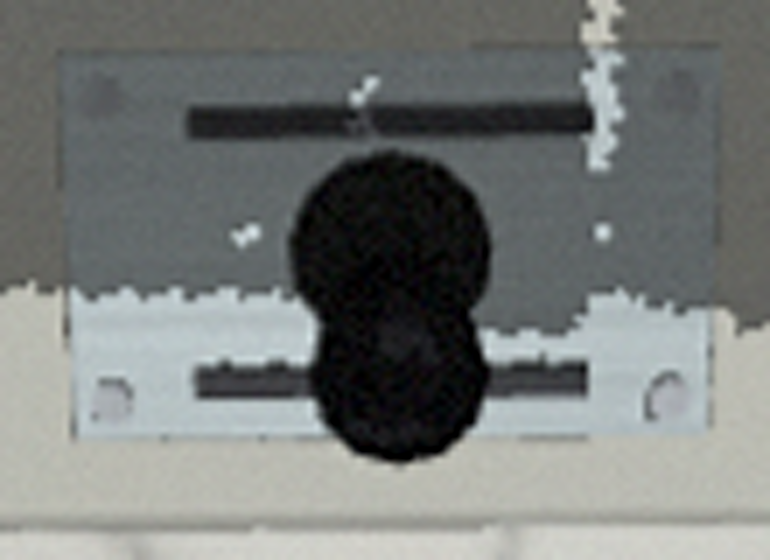

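```bash
python3 -m crank '[[[0.07,0.16,0],0],[[0,0,0.7],0],[[0,0,0.7],0],[[0,0,0.7],0],[[0,0,0.7],0],[[0,0,0.62],0],[[0,0,0],0],[[0,0,0],0]]'
python3 to.py .4492 -.2325 .085 -.291
```

```text
t: 3.15
tool_pos: [0.4501, -0.232, 0.0863]
orientation: [3.141, -0.0, -0.288]
wrist_force: [-0.2, -0.5, 0.8]
finger_gap: 0.0494
grip_force: 0.0
pos [ 0.4501 -0.232   0.0863] rpy [ 3.1412e+00 -3.0000e-04 -2.8780e-01] turn units 0.03 shift units now [-0.02  0.02  0.03] after turn [-0.02  0.02  0.03] F [-0.18 -0.49  0.8 ] gap 0.0494 t 3.15
```

```bash
python3 -m crank '[[[0,-0.25,0],0],[[0,-0.25,0],0],[[0,-0.25,0],0],[[0,-0.2,0],0],[[0,-0.15,0],0],[[0,-0.1,0],0],[[0,-0.1,0],0],[[0,0,0],0],[[0,0,0],0]]'
python3 - <<'E'
from h import *
import pickle
im,c,st=snap('side');cv2.imwrite('pics/s2.png',cv2.resize(im[120:220,250:370],(720,600),interpolation=cv2.INTER_CUBIC))
b=np.array([.4492,-.2325,.04]);y=np.array([np.cos(1.275),np.sin(1.275),0])
for th in (0,.3,.4,.45):print(th,(proj(c,b+.073*(np.sin(th)*y+[0,0,np.cos(th)]))-[250,120])*6)
E
python3 to.py .4492 -.2325 .085 -.291
```

```text
t: 4.05
tool_pos: [0.4622, -0.1897, 0.0862]
orientation: [3.13, 0.003, -0.286]
wrist_force: [-3.5, -40.4, -5.2]
finger_gap: 0.0577
grip_force: 18.4
0 [[391.76906739 260.57188012]]
0.3 [[377.97371684 290.53631233]]
0.4 [[373.38407668 302.47434962]]
0.45 [[371.12104092 308.73913607]]
pos [ 0.4621 -0.1898  0.0862] rpy [ 3.1297e+00  2.7000e-03 -2.8640e-01] turn units 0.04 shift units now [-0.01  1.12  0.04] after turn [-0.    1.12  0.04] F [ -3.31 -40.59  -6.35] gap 0.058 t 4.1
```

View pics/s2.png

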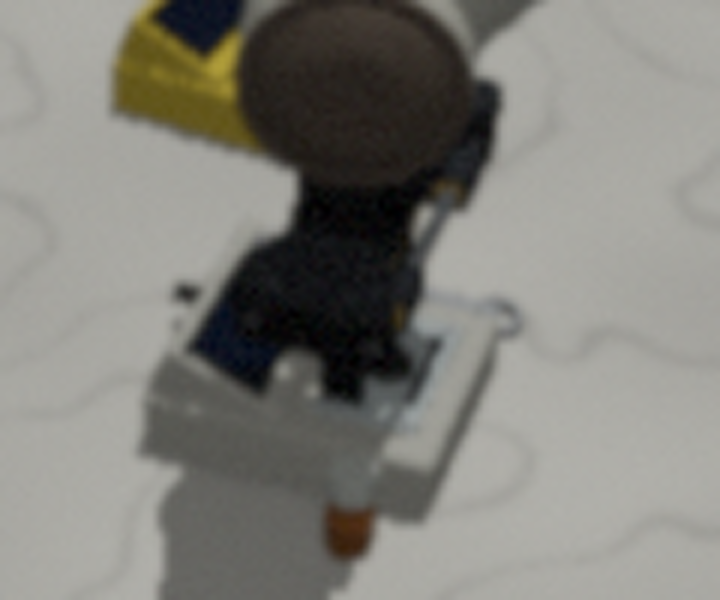

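The 40 N reading shows that I pushed the stick onto its stop, because I used the wrong side of its radius. The picture shows the hand over the box with the stick between the fingers, and the vial is untouched. I'll back off to about 0.4 rad and hold.

```bash
python3 -m crank '[[[0,0.2,0],0],[[0,0.2,0],0],[[0,0,0],0],[[0,0,0],0]]'
python3 to.py .4501 -.232 .085 -.291
```

```text
t: 4.5
tool_pos: [0.4602, -0.1978, 0.0861]
orientation: [-3.142, -0.001, -0.29]
wrist_force: [0.2, -2.6, 0.8]
finger_gap: 0.0501
grip_force: 1.7
pos [ 0.4602 -0.1978  0.0861] rpy [-3.1415e+00 -9.0000e-04 -2.8960e-01] turn units 0.01 shift units now [0.   0.89 0.03] after turn [0.   0.89 0.03] F [ 0.16 -2.59  0.83] gap 0.0501 t 4.5
```

```bash
python3 -m crank '[[[0,-0.05,0],0],[[0,0,0],0],[[0,0,0],0],[[0,0,0],0],[[0,0,0],0],[[0,0,0],0],[[0,0,0],0],[[0,0,0],0],[[0,0,0],0],[[0,0,0],0]]'
python3 -m crank '[[[0,0,0],0],[[0,0,0],0],[[0,0,0],0],[[0,0,0],0],[[0,0,0],0],[[0,0,0],0],[[0,0,0],0],[[0,0,0],0],[[0,0,0],0],[[0,0,0],0]]'
python3 -m crank '[[[0,0,0],0],[[0,0,0],0],[[0,0,0],0],[[0,0,0],0],[[0,0,0],0],[[0,0,0],0]]'
```

```text
t: 5.5
tool_pos: [0.4606, -0.1958, 0.0857]
orientation: [3.141, 0.0, -0.288]
wrist_force: [0.1, -5.7, 0.2]
finger_gap: 0.0495
grip_force: 2.7
t: 6.5
tool_pos: [0.4606, -0.1958, 0.0857]
orientation: [3.141, 0.0, -0.288]
wrist_force: [-0.1, -6.2, 0.3]
finger_gap: 0.0501
grip_force: 2.7
t: 7.1
tool_pos: [0.4606, -0.1958, 0.0858]
orientation: [3.141, -0.0, -0.288]
wrist_force: [-0.4, -6.2, 0.3]
finger_gap: 0.0492
grip_force: 2.7
```

```bash
python3 -m crank '[[[0,0.25,0],0],[[0,0.25,0],0],[[0,0.25,0],0],[[0,0.19,0],0],[[0,0,0],0],[[0,0,0],0],[[0,0,0],0],[[0,0,0],0],[[0,0,0],0],[[0,0,0],0]]'
python3 -m crank '[[[0,0,-0.7],0],[[0,0,-0.7],0],[[0,0,-0.7],0],[[0,0,-0.7],0],[[0,0,-0.7],0],[[0,0,-0.7],0],[[0,0,0],0]]' 0
python3 - <<'E'
from h import *
im,c,st=snap('wrist');cv2.imwrite('pics/w2.png',im);print(st['tool_pos'],proj(c,[.4492,-.2325,.113]))
E
python3 to.py .45 .0 .25 -.29
```

```text
t: 8.1
tool_pos: [0.4497, -0.2319, 0.0858]
orientation: [-3.142, -0.0, -0.289]
wrist_force: [0.5, 0.4, -0.3]
finger_gap: 0.0494
grip_force: 0.0
t: 8.8
tool_pos: [0.4518, -0.2328, 0.2582]
orientation: [3.141, -0.009, -0.289]
wrist_force: [0.8, -0.5, -0.7]
finger_gap: 0.0863
grip_force: 0.0
[ 0.45182515 -0.23279747  0.25822396] [[275.2659888  206.10161353]]
pos [ 0.4506 -0.2322  0.2558] rpy [-3.1411 -0.0048 -0.2895] turn units 0.0 shift units now [-1.67 -5.56  0.14] after turn [-1.67 -5.56  0.14] F [-0.34 -0.12 -0.65] gap 0.0864 t 8.85
```

View pics/w2.png

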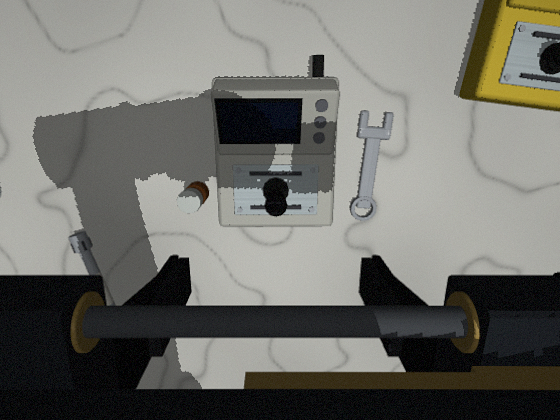

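```bash
python3 to.py .5957 .1068 .25 -.29; python3 -c "
from h import *
print(arm.get_state()['qpos'].round(2))"
```

```text
pos [ 0.4506 -0.2322  0.2558] rpy [-3.1411 -0.0048 -0.2895] turn units 0.0 shift units now [ 1.06 -9.16  0.15] after turn [ 1.05 -9.16  0.15] F [-0.34 -0.12 -0.65] gap 0.0864 t 8.85
[-0.15  0.16 -0.22  0.   -1.19  1.44]
```

```bash
python3 -m crank '[[[0.1,-0.92,0.02],0],[[0.1,-0.92,0],0],[[0.1,-0.92,0],0],[[0.1,-0.92,0],0],[[0.1,-0.92,0],0],[[0.1,-0.92,0],0],[[0.1,-0.92,0],0],[[0.1,-0.92,0],0],[[0.1,-0.92,0],0],[[0.1,-0.9,0],0]]'
python3 -m crank '[[[0,0,0],0],[[0,0,0],0],[[0,0,0],0]]'
python3 - <<'E'
from h import *
import pickle
im,c,st=snap('wrist');pickle.dump(c,open('w3.pkl','wb'));cv2.imwrite('pics/w3.png',im);print(st['tool_pos'],proj(c,[.5957,.1068,.172]),st['qpos'].round(2))
E
python3 to.py .5957 .1068 .153 -.29
```

```text
t: 9.85
tool_pos: [0.5926, 0.1099, 0.2514]
orientation: [3.14, 0.002, -0.29]
wrist_force: [0.1, -0.7, -0.7]
finger_gap: 0.087
grip_force: 0.0
t: 10.15
tool_pos: [0.5922, 0.1077, 0.2521]
orientation: [3.14, 0.001, -0.29]
wrist_force: [-0.5, -0.3, -0.5]
finger_gap: 0.0867
grip_force: 0.0
[0.59220903 0.10772989 0.25212768] [[274.56894423 220.01589135]] [ 0.45  0.33 -0.   -0.   -1.24  0.83]
pos [0.5923 0.1075 0.2525] rpy [ 3.1409e+00  9.0000e-04 -2.9060e-01] turn units -0.01 shift units now [ 0.09 -0.01  2.49] after turn [ 0.09 -0.01  2.49] F [-0.38  0.07  0.  ] gap 0.0871 t 10.2
```

View pics/w3.png

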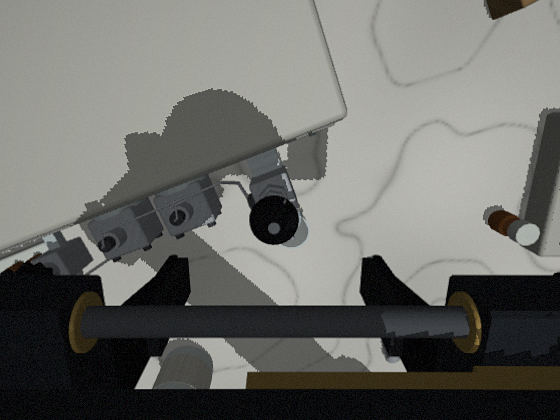

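```bash
python3 -m crank '[[[0.09,-0.01,0],0],[[0,0,0.5],0],[[0,0,0.5],0],[[0,0,0.5],0],[[0,0,0.5],0],[[0,0,0.5],0],[[0,0,0],0],[[0,0,0],0]]'
python3 to.py .5957 .1068 .153 -.29
python3 -m crank '[[[0,0,0],0],[[0,0,0],0],[[0,0,0],0],[[0,0,0],0],[[0,0,0],0],[[0,0,0],0],[[0,0,0],0],[[0,0,0],0]]' 1 30
python3 to.py .5957 .1068 .153 -.29
```

```text
t: 11.0
tool_pos: [0.5969, 0.1071, 0.1535]
orientation: [3.141, -0.001, -0.29]
wrist_force: [0.7, 0.2, 0.3]
finger_gap: 0.0872
grip_force: 0.0
pos [0.5969 0.1071 0.1535] rpy [ 3.1414e+00 -6.0000e-04 -2.9030e-01] turn units -0.0 shift units now [-0.03  0.02  0.01] after turn [-0.03  0.02  0.01] F [0.68 0.22 0.32] gap 0.0872 t 11.0
t: 11.8
tool_pos: [0.5963, 0.1073, 0.1529]
orientation: [3.141, 0.0, -0.29]
wrist_force: [-0.1, -1.5, 0.5]
finger_gap: 0.0345
grip_force: 30.0
pos [0.5963 0.1073 0.1529] rpy [ 3.1405e+00  4.0000e-04 -2.8970e-01] turn units 0.0 shift units now [-0.01  0.02 -0.  ] after turn [-0.01  0.02 -0.  ] F [-0.07 -1.53  0.48] gap 0.0345 t 11.8
```

```bash
python3 -m crank '[[[0,0,0],0.8],[[0,0,0],0.8],[[0,0,0],0.8],[[0,0,0],0.8],[[0,0,0],0.8],[[0,0,0],0.8],[[0,0,0],0.8],[[0,0,0],0.8],[[0,0,0],0.8],[[0,0,0],0.8]]'
python3 -c "
from h import *
s=arm.get_state();print(s['moment'].round(2),s['qpos'].round(2))"
python3 -m crank '[[[0,0,0],0.8],[[0,0,0],0.8],[[0,0,0],0.8],[[0,0,0],0.8],[[0,0,0],0.8],[[0,0,0],0.8]]'
python3 -c "
from h import *
s=arm.get_state();print(s['moment'].round(2),s['qpos'].round(2))"
```

```text
t: 12.8
tool_pos: [0.596, 0.107, 0.1529]
orientation: [3.14, -0.001, -1.253]
wrist_force: [-1.0, -3.5, 1.0]
finger_gap: 0.0344
grip_force: 30.0
[-0.51  0.18  0.16] [ 0.45  0.41 -0.14  0.   -1.02 -0.13]
t: 13.4
tool_pos: [0.5957, 0.107, 0.1529]
orientation: [3.14, -0.002, -1.829]
wrist_force: [-1.2, -1.6, 0.6]
finger_gap: 0.0342
grip_force: 30.0
[-0.5   0.39  0.11] [ 0.45  0.41 -0.14  0.   -1.03 -0.7 ]
```

```bash
M='from h import *
s=arm.get_state();print(s["moment"].round(2),s["qpos"][5].round(3))'
python3 -m crank '[[[0,0,0],0.6],[[0,0,0],0.6],[[0,0,0],0.6],[[0,0,0],0]]' | grep wrist; python3 -c "$M"
python3 -m crank '[[[0,0,0],0.6],[[0,0,0],0.6],[[0,0,0],0.6],[[0,0,0],0]]'| grep wrist; python3 -c "$M"
python3 -m crank '[[[0,0,0],0.6],[[0,0,0],0.6],[[0,0,0],0.6],[[0,0,0],0]]'| grep wrist; python3 -c "$M"
python3 -m crank '[[[0,0,0],0.6],[[0,0,0],0.6],[[0,0,0],0.6],[[0,0,0],0]]'| grep wrist; python3 -c "$M"
```

```text
wrist_force: [-2.9, -2.4, 1.4]
[-0.6   0.6  -0.12] -0.917
wrist_force: [-3.1, -2.2, 1.9]
[-0.64  0.82 -0.1 ] -1.131
wrist_force: [-4.0, -3.2, 3.3]
[-0.69  1.09 -0.13] -1.346
wrist_force: [-2.9, -1.7, 2.5]
[-0.39  0.59 -0.05] -1.562
```

```bash
M='from h import *
s=arm.get_state();print(s["wrist_force"].round(1),s["moment"].round(2),s["tau"][5].round(3),s["qpos"][5].round(3),s["finger_gap"].round(4),s["tool_pos"].round(4))'
python3 -c "$M"
for i in 1; do python3 -m crank '[[[0,0,0],0.5],[[0,0,0],0.5],[[0,0,0],0]]' >/dev/null; python3 -c "$M"; done
python3 -m crank '[[[0,0,0],0.5],[[0,0,0],0.5],[[0,0,0],0]]' >/dev/null; python3 -c "$M"
python3 -m crank '[[[0,0,0],0.5],[[0,0,0],0.5],[[0,0,0],0]]' >/dev/null; python3 -c "$M"
```

```text
Traceback (most recent call last):
AttributeError: 'float' object has no attribute 'round'
Traceback (most recent call last):
AttributeError: 'float' object has no attribute 'round'
Traceback (most recent call last):
AttributeError: 'float' object has no attribute 'round'
Traceback (most recent call last):
AttributeError: 'float' object has no attribute 'round'
```

```bash
cat > m.py <<'E'
from h import *
s=arm.get_state();print(s["t"],s["wrist_force"].round(1),s["moment"].round(2),s["tau"][5].round(3),s["qpos"][5].round(3),s["finger_gap"],s["tool_pos"].round(4))
E
python3 m.py
python3 -m crank '[[[0,0,0],0.5],[[0,0,0],0.5],[[0,0,0],0]]' >/dev/null; python3 m.py
python3 -m crank '[[[0,0,0],0.5],[[0,0,0],0.5],[[0,0,0],0]]' >/dev/null; python3 m.py
```

```text
15.9 [ 2.7 -2.6 -0.2] [-0.78 -0.78  0.17] -0.439 -1.921 0.03439814514933184 [0.5971 0.1077 0.1531]
16.2 [ 2.3 -3.3  0.3] [-0.96 -0.7   0.21] -0.468 -2.041 0.03427381667746395 [0.5968 0.1075 0.1532]
16.5 [ 1.2 -3.3  0.4] [-1.12 -0.62  0.1 ] -0.291 -2.162 0.03446940754518239 [0.5966 0.1074 0.1532]
```

```bash
python3 -m crank '[[[0,0,0],0],[[0,0,0],0],[[0,0,0],0],[[0,0,0],0],[[0,0,0],0],[[0,0,0],-1],[[0,0,0],-1],[[0,0,0],-1],[[0,0,0],-1],[[0,0,0],-1]]' 0 30 >/dev/null
python3 -m crank '[[[0,0,0],-1],[[0,0,0],-1],[[0,0,0],-1],[[0,0,0],-1],[[0,0,0],-1],[[0,0,0],0],[[0,0,0],0]]' >/dev/null;python3 m.py
python3 -m crank '[[[0,0,0],0],[[0,0,0],0],[[0,0,0],0],[[0,0,0],0],[[0,0,0],0],[[0,0,0],0],[[0,0,0],0],[[0,0,0],0]]' 1 30 >/dev/null;python3 m.py
python3 -m crank '[[[0,0,0],0.3],[[0,0,0],0.3],[[0,0,0],0]]' >/dev/null; python3 m.py
python3 -m crank '[[[0,0,0],0.3],[[0,0,0],0.3],[[0,0,0],0]]' >/dev/null; python3 m.py
python3 -m crank '[[[0,0,0],0.5],[[0,0,0],0.5],[[0,0,0],0]]' >/dev/null; python3 m.py
python3 -m crank '[[[0,0,0],0.5],[[0,0,0],0.5],[[0,0,0],0]]' >/dev/null; python3 m.py
```

```text
18.2 [-0.2 -0.7  0.1] [ 0.11 -0.08 -0.04] 0.025 -0.967 0.08686173668215669 [0.5964 0.1078 0.1529]
19.0 [-1.6  1.2  0.9] [ 0.37  0.28 -0.01] 0.015 -0.965 0.03458397759933821 [0.5961 0.1079 0.1529]
19.3 [-2.6  0.6  0.7] [ 0.08  0.39 -0.1 ] -0.041 -1.037 0.03471975425425607 [0.596  0.1076 0.1529]
19.6 [-1.5  0.1  1.1] [ 0.28  0.49 -0.11] 0.028 -1.108 0.03428533481735482 [0.5961 0.1078 0.153 ]
19.9 [-2.9  0.7  1.7] [ 0.22  0.51 -0.14] -0.059 -1.228 0.034665395148502684 [0.5962 0.1077 0.153 ]
20.2 [-1.9  0.4  1.9] [0.32 0.33 0.16] -0.346 -1.346 0.03471944541128934 [0.5964 0.1079 0.153 ]
```

```bash
python3 -m crank '[[[0,0,0],0.5],[[0,0,0],0.5],[[0,0,0],0]]' >/dev/null; python3 m.py
python3 -m crank '[[[0,0,0],0.5],[[0,0,0],0.5],[[0,0,0],0]]' >/dev/null; python3 m.py
python3 -m crank '[[[0,0,0],0.8],[[0,0,0],0.8],[[0,0,0],0.8],[[0,0,0],0.8]]' >/dev/null; python3 m.py
python3 -m crank '[[[0,0,0],0.5],[[0,0,0],0.5],[[0,0,0],0]]' >/dev/null; python3 m.py
```

```text
20.5 [-1.5  1.5  1.3] [ 0.38  0.22 -0.11] -0.053 -1.467 0.03452924398799848 [0.5967 0.1079 0.153 ]
20.8 [-0.2  0.3  1.7] [ 0.26 -0.09  0.09] -0.266 -1.586 0.034521594696291694 [0.5969 0.1079 0.1531]
21.2 [-0.9 -1.   1.9] [-0.2  -0.11  0.51] 0.101 -1.972 0.03423570618075235 [0.597  0.1075 0.1532]
21.5 [ 0.6 -1.2  0.1] [-0.46 -0.62  0.13] -0.325 -2.09 0.03446569497338599 [0.5974 0.1074 0.1533]
```

```bash
python3 -m crank '[[[0,0,0],0.8],[[0,0,0],0.8]]' >/dev/null; python3 m.py
python3 -m crank '[[[0,0,0],0.8]]' >/dev/null; python3 m.py
python3 -m crank '[[[0,0,0],0.8]]' >/dev/null; python3 m.py
python3 -m crank '[[[0,0,0],0.8]]' >/dev/null; python3 m.py
python3 -m crank '[[[0,0,0],0],[[0,0,0],0],[[0,0,0],0],[[0,0,0],0],[[0,0,0],0],[[0,0,0],0],[[0,0,0],0],[[0,0,0],0]]' 0 >/dev/null;python3 m.py
python3 -m crank '[[[0,0,0],-0.8],[[0,0,0],-0.8],[[0,0,0],-0.8]]' >/dev/null; python3 m.py
python3 -m crank '[[[0,0,0],-0.8]]' >/dev/null; python3 m.py
python3 -m crank '[[[0,0,0],-0.8]]' >/dev/null; python3 m.py
```

```text
21.7 [ 2.  -2.9  0.2] [-0.76 -0.85  0.55] 0.134 -2.284 0.03440026330934643 [0.5971 0.1071 0.1534]
21.8 [ 1.4 -2.   0.2] [-0.89 -0.71  0.43] 0.124 -2.38 0.034046973343912275 [0.5969 0.1071 0.1534]
21.9 [ 1.  -3.2  2.2] [-0.88 -0.48  0.52] 0.122 -2.476 0.03443912264418019 [0.5968 0.107  0.1534]
22.0 [ 0.2 -2.7  2.9] [-0.83 -0.31  0.46] 0.118 -2.572 0.03418173989782096 [0.5967 0.1069 0.1534]
22.8 [-0.6  0.8 -0.1] [-0.02 -0.16  0.01] 0.001 -2.572 0.0851462018393679 [0.5964 0.1078 0.1529]
23.1 [-0.2  0.4  0.1] [-0.   -0.16  0.  ] -0.632 -2.28 0.0870150143819551 [0.5965 0.1078 0.153 ]
23.2 [-0.4  0.2 -0.2] [ 0.   -0.11  0.04] -0.632 -2.184 0.08695808181967345 [0.5964 0.1077 0.153 ]
23.3 [ 0.3 -0.1  0.3] [ 0.03 -0.18 -0.02] -0.632 -2.088 0.08707569968172073 [0.5964 0.1077 0.1529]
```

```bash
python3 -m crank '[[[0,0,-0.5],0],[[0,0,-0.5],0],[[0,0,-0.5],0],[[0,0,-0.5],0],[[0,0,-0.5],0],[[0,0,-0.5],0],[[0,0,0],0],[[0,0,0],0],[[0,0,0],0],[[0,0,0],0]]'
python3 - <<'E'
from h import *
a,_,_=snap('scene');b,_,_=snap('side')
cv2.imwrite('pics/end.png',cv2.resize(np.hstack([a[100:400,100:500],b[100:400,150:550]]),(800,300)))
E
```

```text
t: 24.3
tool_pos: [0.5959, 0.1076, 0.2716]
orientation: [-3.141, -0.002, 3.065]
wrist_force: [0.3, 0.3, 0.0]
finger_gap: 0.0871
grip_force: 0.0
```

View pics/end.png

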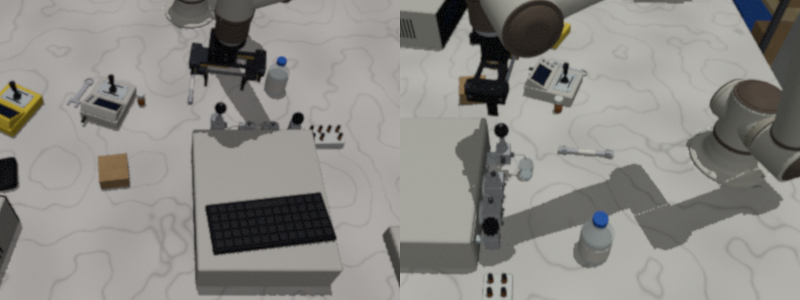

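The picture shows everything still in place, the stick upright at (113,82) and the arm clear above the ball at (220,107).

```bash
python3 -c "
from rig import arm
print(arm.finish_job())"
```

```text
the job is handed in; nothing more can be done
None
```

I've handed the job in, with no verdict returned. The stick was held left for over 2 s (briefly pushed onto its stop at about 40 N) and sprang back upright. The purge knob was then screwed clockwise until it slipped against its stop, judged by torque since I can't read its angle directly. Nothing else looked moved.

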